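# Make up the order-pad pile and ready the marker

### The arm

A 6-joint arm with a two-finger parallel gripper is mounted at the origin on the work surface; the furniture and walls round the work are solid. World frame = base frame: x ahead of the robot, y to its left, z up, the work surface at z = 0. Lengths are in m, angles in degrees, forces in N, time in s.
With the tool pointing down it reaches from about 0.4 to 0.825 m from the base axis. Payload 7 kg.
Tool frame: the origin (TCP) lies midway between the tips of the shut fingers; the grasp point (between the pads) lies 19 mm behind it; z points along the fingers, y is the direction in which the jaws open and shut (so a half turn about z gives the same grasp; the last joint's range is limited). The gripper opens to 88 mm and grips with 3 to 60 N. Pads are 19 mm wide; open, the fingers measure 130 mm over their backs; the gripper's body (78 mm by 193 mm) begins 47 mm behind the grasp point.
Start: joints at [-46.69, 20.546, 0.682, 0, -70.136, -16.507], TCP at [0.304, -0.602, 0.227] pointing down, gripper open.
Joint ranges: [-176.03, 176.03], [-82.01, 121.73], [-58.28, 71.71], [-173.87, 95.51], [-174.79, -0.11], [-173.66, 173.66]. Speed limits (degrees/s): [136.94, 136.94, 172.46, 180, 180, 180].

### API

Orientations are given as [roll, pitch, yaw] about the fixed x, y, z axes, in that order (R = Rz(yaw) Ry(pitch) Rx(roll)).
In Python, from plant import ctrl, snapshot gives the robot as it stands.
- The arm moves only by the shell command python3 -m pendant 'ROWS'. ROWS is JSON, a list of rows, each a list of 7 numbers: the shift along the tool's x, y, z in m, then the turn, a rotation vector about the tool's x, y, z in rad, then the opening, from -1 (shut) to 1 (fully open), so that 0 is half open. In form: [[x, y, z, ax, ay, az, jaw], ...]. A call has 1 to 12 rows; each row is the pose to reach, as a shift and turn from the pose commanded when the call began, along the tool's axes at that moment; what a row does not reach only later rows make up. A row lasts 1/8 s, in which the tool goes at most 62.5 mm and 10.7 degrees, less where a joint would pass 70% of its speed; a pose out of reach is approached as far as the arm can. A call with a gripper value outside its range is refused whole. The fingers move at their own pace and stop on an object; the grip force is fixed at half the most. Time passes only in rows, so rows that repeat a pose let the fingers close. It gives the time, the measured TCP pose, the force and the opening at its end, in the units of the state.
- ctrl.get_obs(): the state, without advancing time (a new reading comes with each control period).
- snapshot(name): name is "side" or "top" or "wrist"; returns a dict with "image" (384x512x3 uint8, blue, green, red), "mtx" (3x3 intrinsics, pixels), "eye" and "attitude" of the camera in the world; the wrist camera has in their place "tool_from_camera" (4x4, takes a point from camera to tool coordinates, whose origin is the TCP and whose axes are the flange's). Camera axes: x right, y up, looking along -z (the intrinsics and any distortion apply to the point x, -y, -z); pixel columns grow to the right and rows downward; lengths in m; the calibration is good to about 2 mm. The wrist camera is an equidistant fisheye: a pixel r from the principal point sees the ray r / f radians off the axis. A picture is of the moment at which its call begins: read the wrist's pose just before it. There is no depth.
- ctrl.close_job(): hands the job in, once; it reports no verdict.
The state is a dict: "clock": time; "joint_pos": joint angles; "qvel": joint speeds; "tau": joint torques, N m; "tool_pos": TCP position; "orientation": TCP orientation; "force": force on the tool from outside, world axes, zero at the start; "moment": the same for the moment, N m; "opening": finger opening in m.
Only numpy, scipy, OpenCV 4.12 (cv2) and the standard library are available. Lean on these libraries where they do the work, as an engineer would, in place of code of your own. Each camera call takes 0.05 s, during which the arm holds its last target.

### The job

Get the order-taking spot ready: lay the red-bound and the blue-bound order pad flat and squarely on the green-bound one where it lies, so that the three make one neat pile with flush edges. Then draw the bare marker straight up out of its cap stand and finish while still holding it still in the air over the middle of the top sheet, tip down and slanted about 45 degrees like a pen about to write, with the tip two to four centimetres above the paper. The tip must never touch the pads, and the two squeeze bottles at the back must not be pushed about.

Things in the scene. Friction and masses are not known exactly. Their poses are not given: they have to be found in the camera images.
- pad_red_mid (a point): Centre (half-way up) of the order pad with the red binding strip: a rigid block of paper 128 x 62 x 14 mm (long side along this point's x, 62 mm side along y, z up), lying flat on the worktop; the binding strip is at the +x end. About 90 g. This point lies 7 mm above its underside.
- pad_blue_mid (a point): Centre (half-way up) of the order pad with the blue binding strip; same size, axes and weight as the red one, lying flat on the worktop.
- pad_green_mid (a point): Centre (half-way up) of the order pad with the green binding strip; same size, axes and weight as the others, lying flat on the worktop where orders are taken: the bottom of the pile to be made.
- pad_red: The red-bound pad itself; origin at the centre of its underside, axes as above.
- pad_blue: The blue-bound pad itself; origin at the centre of its underside.
- pad_green: The green-bound pad itself; origin at the centre of its underside.
- marker_mid (a point): Middle of the marker's length, on its axis. The marker is a round white pen, 17 mm across and 130 mm long, with a black butt and a bare black tip, 30 g; z runs along the pen from tip to butt. At the start it stands upright, tip down, in the cap of the marker stand, with its upper 78 mm (the smooth barrel, from 72 to 150 mm above the worktop) standing free; it is a loose fit (about 1.5 mm all round) and nothing but its weight holds it.
- marker_tip (a point): Point of the marker's bare tip, 65 mm below marker_mid along the pen's axis.
- marker: The marker itself; origin at its tip, z along the pen from tip to butt.
- stand_mouth (a point): Centre of the mouth of the marker stand's cap, 72 mm above the worktop. The stand is fixed: a round steel foot, 78 mm across and 18 mm high, with an upright black cap tube, 31 mm across, open at the top. The marker sits 52 mm deep in it (from its tip), so its tip must rise more than 52 mm to come clear.
- marker_stand: The marker stand itself, fixed; origin at the centre of its underside.
- garlic_bottle: Bystander: white squeeze bottle, 62 mm across and 222 mm high, standing loose on the worktop at the back right; origin at the centre of its underside, z up.
- chilli_bottle: Bystander: pink-red squeeze bottle, same size, standing loose beside the white one; origin at the centre of its underside, z up.
There are look-alikes about, which are no part of the job. Of the things that look like the marker, the smaller one is meant.

How it is judged (in metres and radians):
On the way, in this order (a step that is already met when the one before it is completed fails the run):
1. the red and the blue pad lie squarely on the green one, released (horizontal distance between each of pad_red_mid, pad_blue_mid and pad_green_mid below 0.01 m and angle between the x axis of each of pad_red_mid, pad_blue_mid and the x axis of pad_green_mid, either way round below 0.12 rad and angle between each of pad_red_mid, pad_blue_mid's own z axis and vertical below 0.06 rad and z of pad_red_mid in the frame of pad_green_mid between 0.011 and 0.032 m and linear speed of each of pad_red, pad_blue below 0.02 m/s and contact force between the fingers and pad_red below 0.05 N and z of pad_blue_mid in the frame of pad_green_mid between 0.011 and 0.032 m and contact force between the fingers and pad_blue below 0.05 N and distance of pad_green_mid from where it was at the start of the episode below 0.03 m and horizontal distance between pad_red_mid and pad_blue_mid below 0.012 m), for 0.3 s.
2. the marker is drawn up clear of its stand, still about upright (height (world z) of marker_tip above 0.076 m and angle between marker_mid's own z axis and vertical below 0.4 rad and contact force between marker and the fingers above 0.3 N), for 0.1 s.
At the end, for the whole second after the job is handed in: Red and blue pads flat on the green one (unmoved to 30 mm), centres within 10 mm, sides within 7 deg, released; marker held still by the fingers alone, 33 to 57 deg from vertical, tip 10 to 57 mm above the top sheet, within 35 mm lengthways and 22 mm across of its middle (all of step 1 and angle between marker_mid's own z axis and vertical between 0.58 and 1 rad and z of marker_tip in the frame of pad_green_mid between 0.045 and 0.092 m and x of marker_tip in the frame of pad_green_mid between -0.035 and 0.035 m and y of marker_tip in the frame of pad_green_mid between -0.022 and 0.022 m and contact force between marker and the fingers above 0.3 N and linear speed of marker below 0.02 m/s and not (contact force between marker and pad_red above 0.1 N) and not (contact force between marker and pad_blue above 0.1 N) and not (contact force between marker and pad_green above 0.1 N) and contact force between marker and marker_stand below 0.05 N); the arm keeps its last pose, push and grip.
It fails at once if the marker touches a pad (contact force between marker and pad_red above 0.1 N or contact force between marker and pad_blue above 0.1 N or contact force between marker and pad_green above 0.1 N).
It fails at once if a squeeze bottle is pushed about or tipped (distance of any of garlic_bottle, chilli_bottle from where it was at the start of the episode above 0.03 m or angle between any of garlic_bottle, chilli_bottle's own z axis and vertical above 0.3 rad).
It also fails if it takes over 69 s, if anything falls off the work surface, if the arm or the gripper's body presses on something with over 40 N, if the wrist force passes 120 N, or if a joint passes its speed limit or range.

## Working session

There is one attempt and no reset: what is moved stays moved. The work goes in short steps, Python scripts to look and compute and a shell command to move; the robot and the scene stay as the last step left them, time stands still between calls to the robot, and variables do not carry over. Pictures are saved under pics/ and viewed, and the job is handed in when it is done.

```bash
ls; mkdir -p pics; python3 - <<'E'
from plant import ctrl, snapshot
import cv2
o=ctrl.get_obs()
print({k:o[k] for k in('clock','tool_pos','orientation','opening','force')})
for n in('side','top','wrist'):
    s=snapshot(n); cv2.imwrite(f'pics/{n}0.png',s['image'])
    print(n,s['mtx'],s.get('eye'),s.get('attitude'),s.get('tool_from_camera'),[k for k in s])
E
```

```text
pics
{'clock': 0.0, 'tool_pos': array([ 0.30413872, -0.60205048,  0.2256325 ]), 'orientation': array([ 1.79905884e+02, -6.96433166e-03, -1.53204553e+02]), 'opening': 0.08761692563158696, 'force': array([-0.67526456,  0.65853284, -0.03036609])}
side [[375.47541676   0.         256.21494267]
 [  0.         375.47541676 197.86919964]
 [  0.           0.           1.        ]] [0.10693145 0.77887301 0.5667118 ] [  59.60641475    0.26956174 -147.86506183] None ['image', 'mtx', 'eye', 'attitude']
top [[438.26197749   0.         250.47079443]
 [  0.         438.26197749 192.88719105]
 [  0.           0.           1.        ]] [0.44411146 0.06386438 1.26233977] [  5.87400096  -0.4090066  -91.19835904] None ['image', 'mtx', 'eye', 'attitude']
wrist [[297.31863964   0.         259.16360557]
 [  0.         297.31863964 191.27812392]
 [  0.           0.           1.        ]] None None [[-1.99426760e-04  9.50887153e-01  3.09537691e-01  8.48782118e-02]
 [ 9.99999591e-01  4.62731901e-04 -7.77220831e-04 -1.24448014e-03]
 [-8.82282267e-04  3.09537409e-01 -9.50886857e-01 -1.58616940e-01]
 [ 0.00000000e+00  0.00000000e+00  0.00000000e+00  1.00000000e+00]] ['image', 'mtx', 'tool_from_camera']
```

View pics/top0.png

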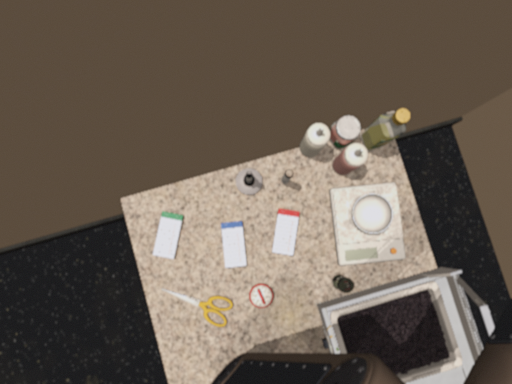

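View pics/side0.png

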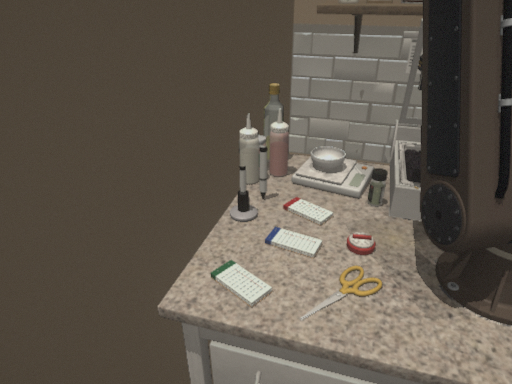

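View pics/wrist0.png

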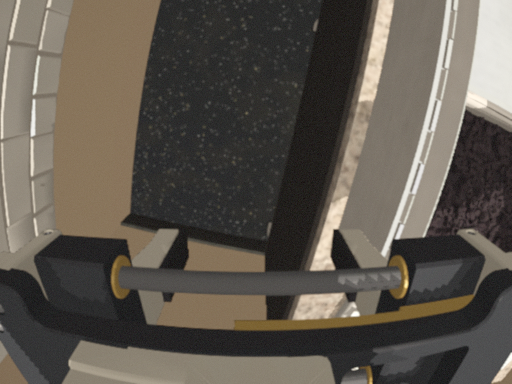

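Top view: green pad at about (168,235), blue (233,245), red (286,232). There are two pen-like things: one in a round foot at (250,180) top / (243,190) side, and a second at (290,180) top / (263,170) side. I'll enlarge both.

```bash
cat > h.py <<'E'
import numpy as np, cv2
from scipy.spatial.transform import Rotation as R
def cam(s,obs=None):
    """returns K, Rwc (cv axes->world), eye, fisheye"""
    F=np.diag([1,-1,-1.])
    if 'tool_from_camera' in s:
        T=s['tool_from_camera']; Rt=R.from_euler('xyz',obs['orientation'],degrees=True).as_matrix()
        return s['mtx'],Rt@T[:3,:3]@F,Rt@T[:3,3]+obs['tool_pos'],True
    return s['mtx'],R.from_euler('xyz',s['attitude'],degrees=True).as_matrix()@F,np.array(s['eye']),False
def rays(c,px):
    K,Rw,e,f=c; px=np.atleast_2d(np.array(px,float))
    u=(px-K[:2,2])/K[0,0]
    if f:
        r=np.linalg.norm(u,axis=1,keepdims=True)+1e-12
        d=np.hstack([u/r*np.sin(r),np.cos(r)])
    else: d=np.hstack([u,np.ones((len(u),1))]); d/=np.linalg.norm(d,axis=1,keepdims=True)
    return d@Rw.T
def onplane(c,px,z):
    d=rays(c,px); return c[2]+d*((z-c[2][2])/d[:,2:])
def proj(c,P):
    K,Rw,e,f=c; q=(np.atleast_2d(P)-e)@Rw
    if f:
        r=np.linalg.norm(q[:,:2],axis=1,keepdims=True); th=np.arctan2(r,q[:,2:]); u=q[:,:2]/(r+1e-12)*th
    else: u=q[:,:2]/q[:,2:]
    return u*K[0,0]+K[:2,2]
def rectfit(c,mask,z):
    """min area rect of mask on world plane z"""
    ys,xs=np.nonzero(mask)
    hull=cv2.convexHull(np.stack([xs,ys],1).astype(np.int32))[:,0]
    P=onplane(c,hull,z)[:,:2]
    return cv2.minAreaRect((P*1000).astype(np.float32))
def padmodel(x,y,yaw,z0=0,L=.128,W=.062,H=.014):
    a=np.radians(yaw);ux=np.array([np.cos(a),np.sin(a)]);uy=np.array([-ux[1],ux[0]])
    return np.array([[*(np.array([x,y])+i*L/2*ux+j*W/2*uy),z] for z in(z0,z0+H) for i,j in((1,1),(1,-1),(-1,-1),(-1,1))])
E
python3 - <<'E'
import cv2,numpy as np
t=cv2.imread('pics/top0.png');s=cv2.imread('pics/side0.png')
a=cv2.resize(t[155:275,140:320],None,fx=4.4,fy=4.4,interpolation=cv2.INTER_CUBIC)
cv2.imwrite('pics/topcrop.png',a)
b=cv2.resize(s[110:230,200:330],None,fx=4.8,fy=4.8,interpolation=cv2.INTER_CUBIC)
cv2.imwrite('pics/sidecrop.png',b)
E
```

```text
(no output)
```

View pics/topcrop.png

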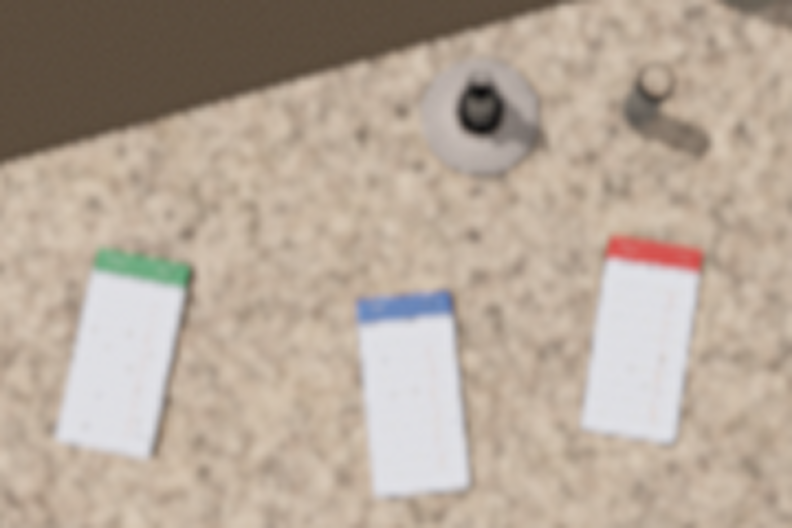

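View pics/sidecrop.png

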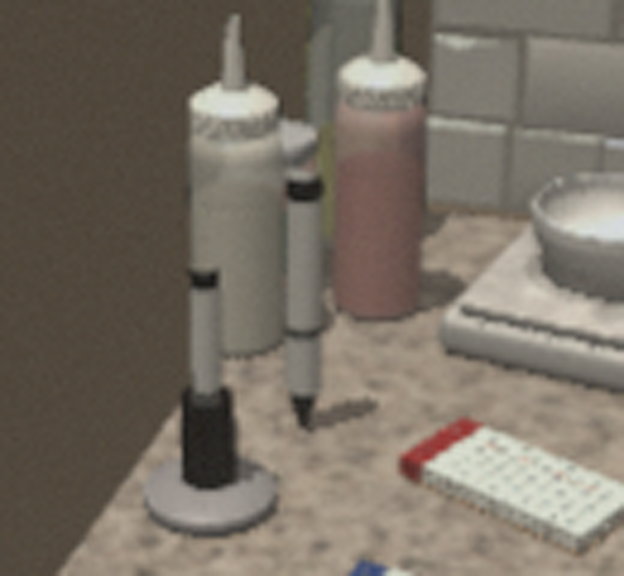

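The meant marker is the one in the foot (small, white, half sunk in the black cap, side px ~(242,190)). The free-standing pen at side (263,170) is larger and has a ring and no stand, so it's a look-alike. Now measuring.

```bash
python3 - <<'E'
from plant import ctrl, snapshot
from h import *
s=snapshot('top');c=cam(s);im=s['image']
s2=snapshot('side');c2=cam(s2)
up=4
big=cv2.resize(im,None,fx=up,fy=up,interpolation=cv2.INTER_CUBIC).astype(int)
B,G,Rr=big[...,0],big[...,1],big[...,2]
white=((B>165)&(abs(Rr-B)<45)&(B>Rr-12))
col={'green':(G-Rr>25),'blue':(B-Rr>45),'red':(Rr-B>70)&(Rr-G>70)}
cent={'green':(168,235),'blue':(233,245),'red':(286,232)}
vis=big.astype(np.uint8).copy()
for n in cent:
    m=(white|col[n]).astype(np.uint8)
    roi=np.zeros_like(m);x,y=cent[n];roi[(y-32)*up:(y+32)*up,(x-24)*up:(x+24)*up]=1
    m=cv2.morphologyEx(m*roi,cv2.MORPH_OPEN,np.ones((7,7)))
    k,l,st,_=cv2.connectedComponentsWithStats(m);i=1+np.argmax(st[1:,4]);mm=l==i
    ys,xs=np.nonzero(mm);hull=cv2.convexHull(np.stack([xs,ys],1).astype(np.int32))[:,0]
    P=onplane(c,(hull+.5)/up-.5,.014)[:,:2]
    r=cv2.minAreaRect((P*1000).astype(np.float32))
    ys,xs=np.nonzero(col[n]&mm);bc=onplane(c,[[xs.mean()/up,ys.mean()/up]],.014)[0]
    ctr=np.array(r[0])/1000
    bp=cv2.boxPoints(r)/1000;e=bp[1]-bp[0];e2=bp[2]-bp[1]
    ax=e if np.linalg.norm(e)>np.linalg.norm(e2) else e2
    if ax@(bc[:2]-ctr)<0: ax=-ax
    yaw=np.degrees(np.arctan2(ax[1],ax[0]))
    print(n,ctr.round(4),np.round(r[1],1),'yaw',yaw.round(2))
    for q in proj(c,padmodel(*ctr,yaw))[4:]: cv2.circle(vis,tuple(((q+.5)*up).astype(int)),3,(0,255,255),-1)
    for q in proj(c2,padmodel(*ctr,yaw)): cv2.circle(s2['image'],tuple(q.astype(int)),1,(0,255,255),-1)
# stand foot: segment circle ~ centre crop
print('stand foot guess',onplane(c,[[249,181.3]],.018),'butt?',onplane(c,[[249.3,179.5]],.15))
cv2.imwrite('pics/t1.png',vis[150*4:280*4,140*4:330*4]);cv2.imwrite('pics/s1.png',cv2.resize(s2['image'][180:310,200:350],None,fx=4,fy=4))
E
```

```text
green [0.4578 0.2901] [ 63.4 127.2] yaw -12.25
blue [0.4283 0.1039] [129.9  63.1] yaw 5.43
red [ 0.4513 -0.0431] [ 63.3 110.6] yaw -10.27
stand foot guess [[0.60533596 0.05581749 0.018     ]] butt? [[0.59286097 0.05580787 0.15      ]]<stdin>:20: RuntimeWarning: Mean of empty slice.
  ret = ret.dtype.type(ret / rcount)
```

```bash
python3 - <<'E'
from plant import ctrl, snapshot
from h import *
from scipy.optimize import minimize
s=snapshot('top');c=cam(s);im=s['image'];s2=snapshot('side');c2=cam(s2)
print(im[212:214,284:292].tolist())
up=4
big=cv2.resize(im,None,fx=up,fy=up,interpolation=cv2.INTER_CUBIC).astype(int)
B,G,Rr=big[...,0],big[...,1],big[...,2]
m=((B>165)&(B>Rr-12))|((Rr-G>50)&(Rr>120))
roi=np.zeros_like(m);roi[200*up:264*up,262*up:310*up]=1
m=cv2.morphologyEx((m&roi).astype(np.uint8),cv2.MORPH_CLOSE,np.ones((9,9)));m=cv2.morphologyEx(m,cv2.MORPH_OPEN,np.ones((7,7)))
k,l,st,_=cv2.connectedComponentsWithStats(m);mm=l==1+np.argmax(st[1:,4])
ys,xs=np.nonzero(mm);hull=cv2.convexHull(np.stack([xs,ys],1).astype(np.int32))[:,0]
r=cv2.minAreaRect((onplane(c,(hull+.5)/up-.5,.014)[:,:2]*1000).astype(np.float32));print('red',r)
pads={'green':(.4578,.2901,-12.25),'blue':(.4283,.1039,5.43),'red':(r[0][0]/1000,r[0][1]/1000,(r[2] if abs(r[2])<45 else r[2]-90))}
vis=big.astype(np.uint8).copy();v2=cv2.resize(s2['image'],None,fx=4,fy=4,interpolation=cv2.INTER_CUBIC)
for n,p in pads.items():
    P=padmodel(*p)
    for v,cc in((vis,c),(v2,c2)):
        q=((proj(cc,P)+.5)*up).astype(np.int32)
        cv2.polylines(v,[q[4:]],True,(0,255,255),1);cv2.polylines(v,[q[:4]],True,(255,255,0),1)
cv2.imwrite('pics/t2.png',vis[150*4:280*4,140*4:330*4]);cv2.imwrite('pics/s2.png',v2[150*4:300*4,200*4:380*4])
E
```

```text
[[[92, 95, 213], [86, 89, 213], [82, 85, 213], [81, 84, 213], [82, 86, 213], [81, 83, 212], [80, 84, 212], [82, 84, 212]], [[102, 103, 212], [96, 98, 213], [91, 94, 213], [89, 92, 213], [85, 88, 212], [85, 87, 213], [80, 84, 212], [79, 81, 211]]]
red ((460.16522216796875, -44.73002243041992), (63.47495651245117, 129.1747283935547), 80.0303726196289)
```

View pics/t2.png

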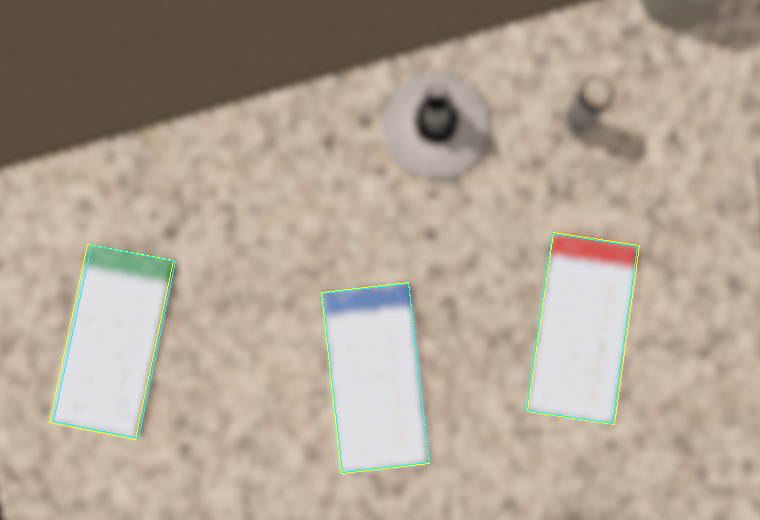

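View pics/s2.png

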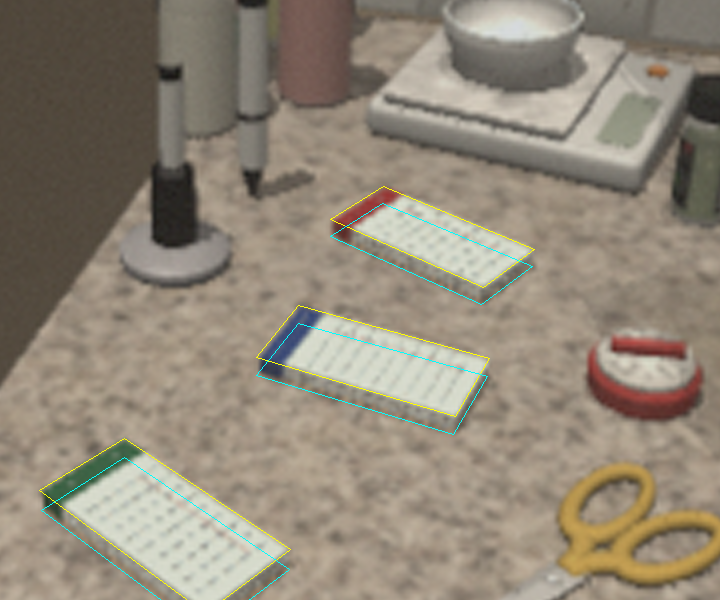

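Overlays match in both views, so pad sizes and heights check out. Next: stand and marker position, obstacle heights, and the first move.

```bash
cat >> h.py <<'E'
def delta(obs,pos,rpy):
    """shift (tool axes) and rotvec to reach world pose"""
    Rt=R.from_euler('xyz',obs['orientation'],degrees=True)
    d=Rt.inv().apply(np.array(pos)-obs['tool_pos']); rv=(Rt.inv()*R.from_euler('xyz',rpy,degrees=True)).as_rotvec()
    return d.round(4),rv.round(4)
E
python3 - <<'E'
from plant import ctrl, snapshot
from h import *
o=ctrl.get_obs();s=snapshot('top');c=cam(s);s2=snapshot('side');c2=cam(s2)
def tri(p,p2):
    d=rays(c,[p])[0];e=rays(c2,[p2])[0]
    A=np.stack([d,-e],1);t=np.linalg.lstsq(A,c2[2]-c[2],rcond=None)[0]
    a=c[2]+t[0]*d;b=c2[2]+t[1]*e;return ((a+b)/2).round(4),np.linalg.norm(a-b).round(4)
# stand foot centre top ~ crop t2 (437,126)/4+(140,150); butt top
print('foot',onplane(c,[[140+437/4,150+126/4]],.018))
print('foot side',onplane(c2,[[200+176/4,150+250/4]],.018))
print('butt tri',tri((249.3,176),(242.3,166.5)))
for p in [(.600,.056)]:
  for z in (.018,.072,.15): print(z,proj(c,[[*p,z]]),proj(c2,[[*p,z]]))
print('box corner', tri((322,309),(398,125)))
print('bottle', onplane(c,[[312,152]],.0), tri((319,128),(250,115)))
print(delta(o,(.4283,.1039,.30),(180,0,-174.57)))
E
```

```text
foot [[0.6047448  0.05511402 0.018     ]]
foot side [[0.59321845 0.07178531 0.018     ]]
butt tri (array([0.6037, 0.0564, 0.1466]), np.float64(0.003))
0.018 [[248.9745854  183.15126115]] [[245.13885706 209.16378935]]
0.072 [[249.0483906  180.69727792]] [[244.7426854  192.06200419]]
0.15 [[249.16746876 176.73799291]] [[244.13084051 165.65012059]]
box corner (array([ 0.279 , -0.1   ,  0.2702]), np.float64(0.0101))
bottle [[ 0.69040293 -0.13041929  0.        ]] (array([ 0.7013, -0.1188,  0.219 ]), np.float64(0.012))
(array([-0.4292,  0.5745, -0.0735]), array([ 4.00e-04, -2.00e-04,  3.73e-01]))
```

```bash
python3 -m pendant '[[0,0,-0.06,0,0,0,1],[0,0,-0.12,0,0,0,1],[0,0,-0.17,0,0,0,1],[-0.2665,0.2038,-0.174,0,0,0.1,1],[-0.2665,0.2038,-0.174,0,0,0.2,1],[-0.2665,0.2038,-0.174,0,0,0.3,1],[-0.2665,0.2038,-0.174,0,0,0.373,1],[-0.2665,0.2038,-0.174,0,0,0.373,1],[-0.429,0.5745,-0.174,0,0,0.373,1],[-0.429,0.5745,-0.174,0,0,0.373,1],[-0.429,0.5745,-0.174,0,0,0.373,1],[-0.429,0.5745,-0.174,0,0,0.373,1]]'; python3 - <<'E'
from plant import ctrl
from h import *
o=ctrl.get_obs();print(o['clock'],o['joint_pos'],delta(o,(.4283,.1039,.15),(180,0,-174.57)))
E
```

```text
clock: 1.95
tool_pos: [0.4326, -0.0694, 0.4008]
orientation: [180.0, 0.1, -174.6]
force: [1.6, -0.1, -0.4]
opening: 0.0878
1.95 [ 1.68423901e+01 -6.66534837e+00 -8.82352714e+00  2.83114882e-04
 -8.77714280e+01 -1.01422138e+02] (array([-0.0118,  0.1729,  0.2509]), array([ 0.0002,  0.0012, -0.0002]))
```

```bash
python3 -m pendant '[[-0.01,0.06,0.06,0,0,0,1],[-0.011,0.12,0.12,0,0,0,1],[-0.0118,0.1729,0.18,0,0,0,1],[-0.0118,0.1729,0.25,0,0,0,1],[-0.0118,0.1729,0.25,0,0,0,1],[-0.0118,0.1729,0.25,0,0,0,1]]'; python3 - <<'E'
from plant import ctrl,snapshot
from h import *
o=ctrl.get_obs();s=snapshot('wrist');c=cam(s,o);im=s['image'].copy()
q=proj(c,padmodel(.4283,.1039,5.43)).astype(np.int32);cv2.polylines(im,[q[4:]],True,(0,255,255),1);cv2.polylines(im,[q[:4]],True,(255,255,0),1)
cv2.imwrite('pics/w1.png',im)
print(o['joint_pos'],o['tool_pos'],o['orientation'],delta(o,(.4283,.1039,.006),(180,0,-174.57)))
E
```

```text
clock: 2.7
tool_pos: [0.4261, 0.1014, 0.1472]
orientation: [-179.8, -0.4, -174.5]
force: [-0.1, -0.9, 0.5]
opening: 0.0876
[ 3.93177581e+01  2.21381092e+00 -3.41058779e+01 -4.72791770e-02
 -5.41032101e+01 -1.23777805e+02] [0.42609814 0.10138692 0.14720716] [-179.79653534   -0.3726999  -174.48857146] (array([-0.0034,  0.0028,  0.1412]), array([-0.0036, -0.0065,  0.0014]))
```

View pics/w1.png

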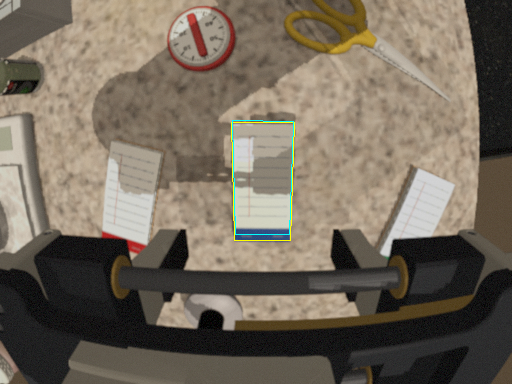

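Wrist view: the projected blue-pad outline lies on the pad at (232–295, 121–240), agreeing to about 1 px. Descending.

```bash
python3 -m pendant '[[-0.002,0.0025,0.06,0,0,0,1],[-0.002,0.0025,0.115,0,0,0,1],[-0.002,0.0025,0.125,0,0,0,1],[-0.002,0.0025,0.125,0,0,0,1],[-0.002,0.0025,0.125,0,0,0,1]]'; python3 - <<'E'
from plant import ctrl
from h import *
o=ctrl.get_obs();print(delta(o,(.4283,.1039,.005),(180,0,-174.57)))
E
```

```text
clock: 3.38
tool_pos: [0.4321, 0.1057, 0.0277]
orientation: [179.9, 0.2, -174.6]
force: [0.1, 0.0, -0.4]
opening: 0.088
(array([ 0.004 , -0.0015,  0.0227]), array([0.002 , 0.0036, 0.0003]))
```

```bash
python3 -m pendant '[[0.003,-0.001,0.021,0,0,0,1],[0.003,-0.001,0.021,0,0,0,1],[0.003,-0.001,0.021,0,0,0,1]]'; python3 - <<'E'
from plant import ctrl
from h import *
o=ctrl.get_obs();print(o['force'],delta(o,(.4283,.1039,.005),(180,0,-174.57)))
E
```

```text
clock: 3.75
tool_pos: [0.4283, 0.104, 0.0058]
orientation: [179.9, 0.1, -174.5]
force: [-0.7, 0.4, 0.1]
opening: 0.0878
[-0.71048445  0.38141024  0.05990596] (array([ 0.    , -0.0001,  0.0008]), array([0.0009, 0.0018, 0.0004]))
```

Settled on target. Close and lift.

```bash
python3 -m pendant '[[0,0,0,0,0,0,-1],[0,0,0,0,0,0,-1],[0,0,0,0,0,0,-1],[0,0,0,0,0,0,-1],[0,0,0,0,0,0,-1],[0,0,0,0,0,0,-1],[0,0,-0.03,0,0,0,-1],[0,0,-0.07,0,0,0,-1],[0,0,-0.07,0,0,0,-1],[0,0,-0.07,0,0,0,-1]]'; python3 - <<'E'
from plant import ctrl,snapshot
from h import *
o=ctrl.get_obs();s=snapshot('wrist');cv2.imwrite('pics/w2.png',s['image']);s=snapshot('side');cv2.imwrite('pics/s3.png',cv2.resize(s['image'][130:310,180:400],None,fx=3,fy=3))
# target: tool relative pad assumed aligned now
print(o['joint_pos'],delta(o,(.4578,.2901,.12),(180,0,167.75)))
E
```

```text
clock: 5.0
tool_pos: [0.427, 0.1032, 0.074]
orientation: [180.0, -0.0, -174.6]
force: [-0.2, 0.4, -0.5]
opening: 0.0612
[ 3.94570280e+01  7.93348995e+00 -3.97046223e+01 -2.82638484e-02
 -4.23802284e+01 -1.24028204e+02] (array([-0.0483,  0.1832, -0.046 ]), array([ 0.    , -0.0005,  0.3082]))
```

View pics/w2.png

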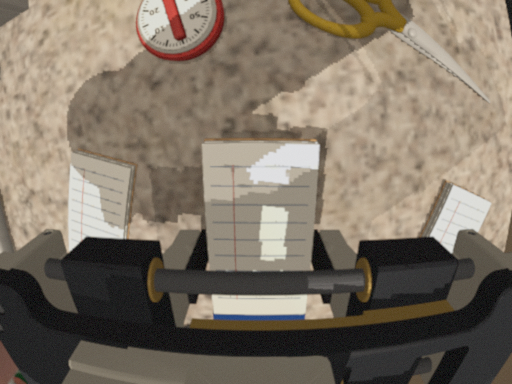

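View pics/s3.png

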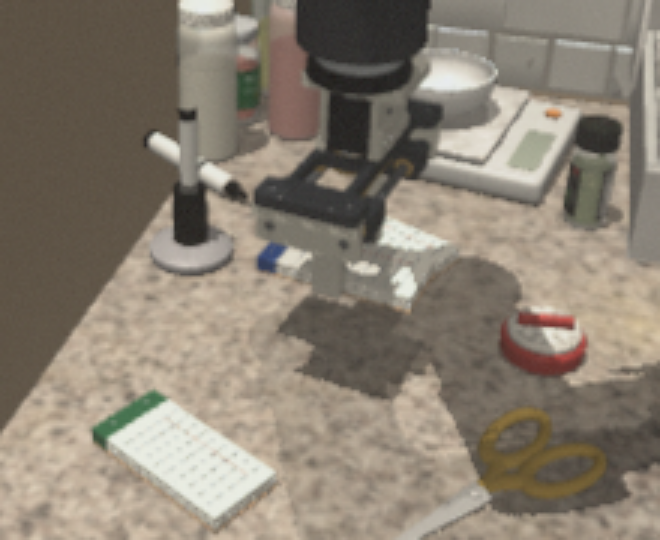

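The pad is held (opening 61 mm). The look-alike pen at side crop (195,165) is no longer upright, so I'm checking from the top.

```bash
python3 - <<'E'
from plant import ctrl,snapshot
from h import *
a=snapshot('top')['image'];b=snapshot('side')['image']
cv2.imwrite('pics/ts.png',np.hstack([cv2.resize(a[130:280,150:330],(480,400)),cv2.resize(b[110:230,200:300],(320,400))]))
E
```

```text
(no output)
```

View pics/ts.png

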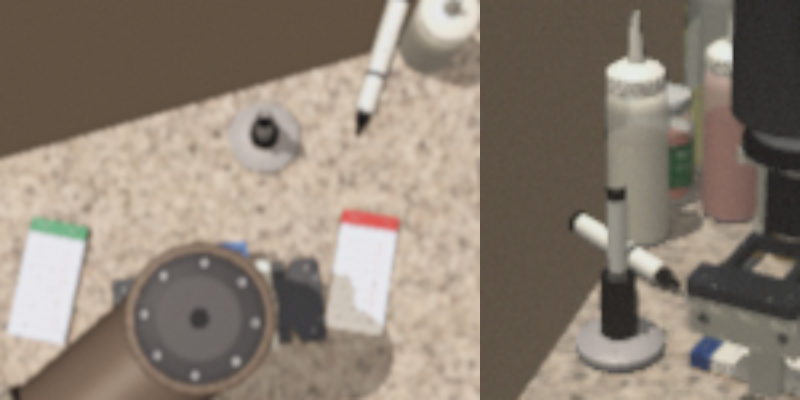

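```bash
python3 - <<'E'
from plant import ctrl,snapshot
from h import *
a=snapshot('top');c=cam(a);im=a['image']
cv2.imwrite('pics/t3.png',cv2.resize(im[95:205,220:370],None,fx=5,fy=5,interpolation=cv2.INTER_CUBIC))
print(onplane(c,[[286,175],[302,122],[295,152]],.01))
b=snapshot('top')['image'];print(cv2.absdiff(im,b)[95:205,220:370].max())
E
```

```text
[[ 0.62256447 -0.05138954  0.01      ]
 [ 0.77800942 -0.1027596   0.01      ]
 [ 0.6894151  -0.07949305  0.01      ]]
5
```

View pics/t3.png

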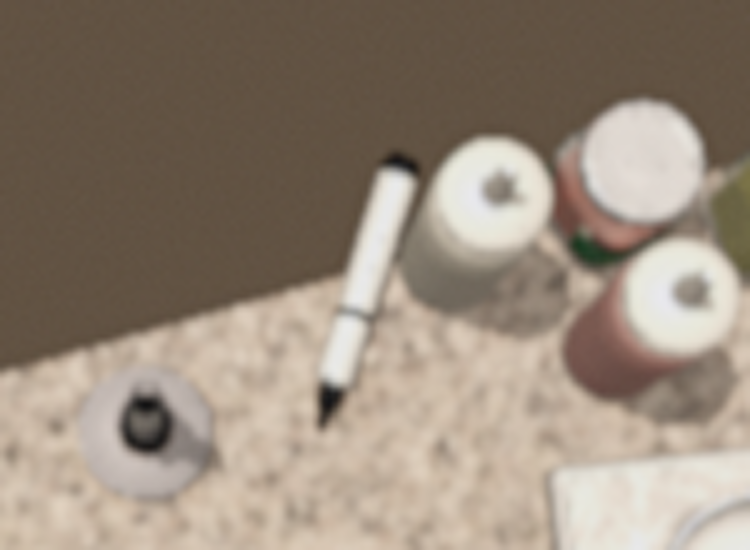

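The look-alike lies at rest on the counter by the far edge (top px 284,180 to 301,127). It isn't moving and is out of my way, so I leave it. Carrying blue to green.

```bash
python3 -m pendant '[[-0.012,0.05,-0.04,0,0,0.1,-1],[-0.03,0.1,-0.046,0,0,0.2,-1],[-0.04,0.15,-0.046,0,0,0.3082,-1],[-0.0483,0.1832,-0.046,0,0,0.3082,-1],[-0.0483,0.1832,-0.046,0,0,0.3082,-1],[-0.0483,0.1832,-0.046,0,0,0.3082,-1],[-0.0483,0.1832,0.004,0,0,0.3082,-1],[-0.0483,0.1832,0.024,0,0,0.3082,-1],[-0.0483,0.1832,0.024,0,0,0.3082,-1],[-0.0483,0.1832,0.024,0,0,0.3082,-1]]'; python3 - <<'E'
from plant import ctrl,snapshot
from h import *
o=ctrl.get_obs();s=snapshot('wrist');c=cam(s,o);im=s['image']
a=snapshot('top')['image'];b=snapshot('side');c2=cam(b);b=b['image']
for C,v in((c,im),(c2,b)):
    q=proj(C,padmodel(.4578,.2901,-12.25)).astype(np.int32);cv2.polylines(v,[q[4:]],True,(0,255,255),1)
cv2.imwrite('pics/w3.png',im);cv2.imwrite('pics/s4.png',cv2.resize(b[190:320,180:350],None,fx=4,fy=4,interpolation=cv2.INTER_CUBIC));cv2.imwrite('pics/t4.png',a)
print(o['joint_pos'],delta(o,(.4578,.2901,.020),(180,0,167.75)))
E
```

```text
clock: 6.55
tool_pos: [0.4587, 0.2903, 0.0514]
orientation: [180.0, 0.0, 167.8]
force: [-0.5, 0.4, -0.0]
opening: 0.0617
[ 5.30304781e+01  1.85849282e+01 -2.85168433e+01  2.34620768e-02
 -4.28385832e+01 -1.55291575e+02] (array([ 0.0009, -0.0004,  0.0314]), array([0.0008, 0.0007, 0.0001]))
```

View pics/w3.png

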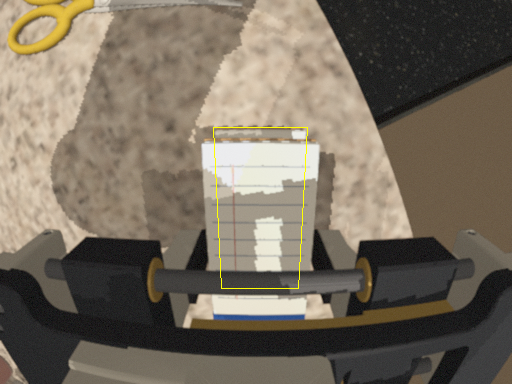

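View pics/s4.png

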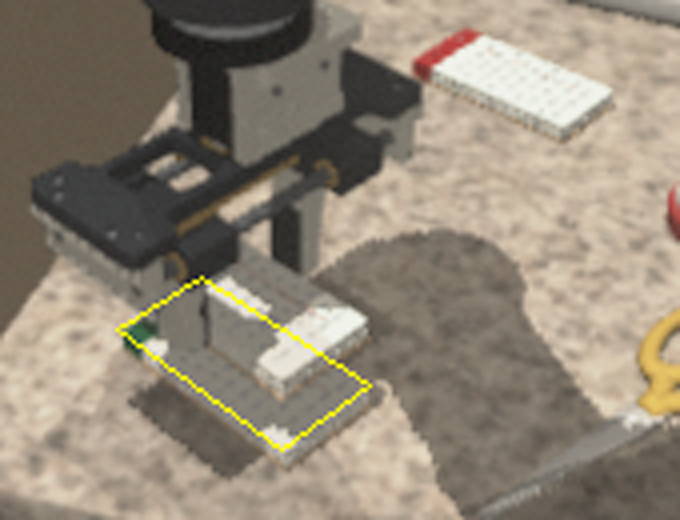

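```bash
python3 - <<'E'
from plant import ctrl,snapshot
from h import *
o=ctrl.get_obs();s=snapshot('wrist');c=cam(s,o)
print(proj(c,padmodel(*o['tool_pos'][:2],-12.25,o['tool_pos'][2]-.0056))[6:].round(1))
print(onplane(c,[[202,143],[320,143]],o['tool_pos'][2]+.0084)-padmodel(*o['tool_pos'][:2],-12.25)[[6,7]])
im=s['image'];cv2.imwrite('pics/w3c.png',cv2.resize(im[115:165,185:340],None,fx=5,fy=5,interpolation=cv2.INTER_CUBIC))
E
```

```text
[[201.  138. ]
 [321.7 138. ]]
[[ 0.00266848 -0.00015021  0.0460983 ]
 [ 0.00238841 -0.00132273  0.0460983 ]]
```

View pics/w3c.png

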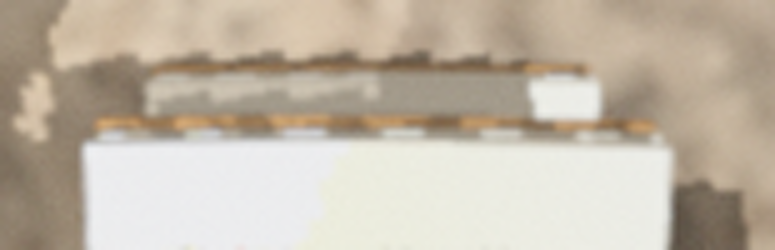

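Hand pad and green share the same small camera offset, so they are aligned to about 1 mm. Lowering and releasing.

```bash
python3 -m pendant '[[0.0005,0,0.02,0,0,0,-1],[0.0005,0,0.0305,0,0,0,-1],[0.0005,0,0.0305,0,0,0,-1],[0.0005,0,0.0305,0,0,0,-1]]'; python3 - <<'E'
from plant import ctrl
from h import *
o=ctrl.get_obs();print(o['force'],delta(o,(.4578,.2901,.020),(180,0,167.75)))
E
```

```text
clock: 7.25
tool_pos: [0.4579, 0.2907, 0.0204]
orientation: [180.0, 0.0, 167.8]
force: [0.7, 0.1, -0.7]
opening: 0.0614
[ 0.71728733  0.08727721 -0.70515645] (array([-0.    , -0.0006,  0.0004]), array([0.0003, 0.0003, 0.0006]))
```

```bash
python3 -m pendant '[[0,0,0.0007,0,0,0,-1],[0,0,0.0007,0,0,0,1],[0,0,0.0007,0,0,0,1],[0,0,0.0007,0,0,0,1],[0,0,0.0007,0,0,0,1],[0,0,-0.03,0,0,0,1],[0,0,-0.09,0,0,0,1],[0,0,-0.11,0,0,0,1],[0,0,-0.11,0,0,0,1],[0,0,-0.11,0,0,0,1]]'; python3 - <<'E'
from plant import ctrl,snapshot
from h import *
o=ctrl.get_obs();s=snapshot('wrist');cv2.imwrite('pics/w4.png',s['image'])
print(o['joint_pos'],delta(o,(.4602,-.0447,.12),(180,0,170.03)))
E
```

```text
clock: 8.5
tool_pos: [0.4572, 0.29, 0.1292]
orientation: [-180.0, -0.0, 167.8]
force: [0.6, 0.9, -1.0]
opening: 0.0877
[ 5.31225407e+01  1.30205635e+01 -2.37671923e+01 -2.44021986e-02
 -5.32699407e+01 -1.55350502e+02] (array([-0.0739, -0.3265,  0.0094]), array([-0.0008, -0.0007, -0.0397]))
```

View pics/w4.png

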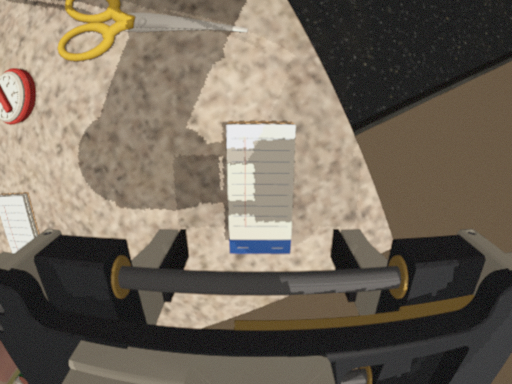

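Blue sits on green at (227–295,123–254) with no green visible. On to red.

```bash
python3 -m pendant '[[-0.014,-0.062,0,0,0,0,1],[-0.028,-0.124,0,0,0,-0.02,1],[-0.042,-0.186,0,0,0,-0.04,1],[-0.056,-0.248,0,0,0,-0.04,1],[-0.07,-0.305,0,0,0,-0.04,1],[-0.074,-0.3265,0.01,0,0,-0.04,1],[-0.074,-0.3265,0.06,0,0,-0.04,1],[-0.074,-0.3265,0.095,0,0,-0.04,1],[-0.074,-0.3265,0.095,0,0,-0.04,1],[-0.074,-0.3265,0.095,0,0,-0.04,1]]'; python3 - <<'E'
from plant import ctrl,snapshot
from h import *
o=ctrl.get_obs();s=snapshot('wrist');c=cam(s,o);im=s['image']
q=proj(c,padmodel(.4602,-.0447,-9.97)).astype(np.int32);cv2.polylines(im,[q[4:]],True,(0,255,255),1);cv2.imwrite('pics/w5.png',im)
print(o['joint_pos'],delta(o,(.4602,-.0447,.0055),(180,0,170.03)))
E
```

```text
clock: 9.8
tool_pos: [0.4612, -0.0442, 0.0354]
orientation: [-180.0, -0.0, 170.1]
force: [0.0, 0.3, 0.1]
opening: 0.0879
[ 1.89949504e+01  1.36901037e+01 -3.92445590e+01  3.16001071e-02
 -3.70955712e+01 -1.18917905e+02] (array([ 0.0009, -0.0006,  0.0299]), array([-0.0005, -0.0003,  0.0013]))
```

View pics/w5.png

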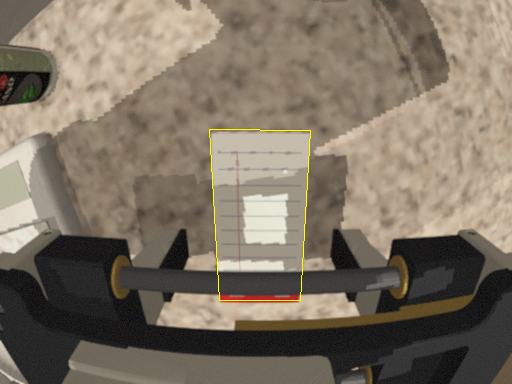

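```bash
python3 -m pendant '[[0.0007,-0.0005,0.0295,0,0,0,1],[0.0007,-0.0005,0.0295,0,0,0,1],[0.0007,-0.0005,0.0295,0,0,0,1],[0.0007,-0.0005,0.0295,0,0,0,-1],[0.0007,-0.0005,0.0295,0,0,0,-1],[0.0007,-0.0005,0.0295,0,0,0,-1],[0.0007,-0.0005,0.0295,0,0,0,-1],[0.0007,-0.0005,0.0295,0,0,0,-1],[0.0007,-0.0005,0.0295,0,0,0,-1]]'; python3 - <<'E'
from plant import ctrl,snapshot
from h import *
o=ctrl.get_obs();s=snapshot('top');c=cam(s);im=s['image'];up=5
v=cv2.resize(im,None,fx=up,fy=up,interpolation=cv2.INTER_CUBIC)
q=((proj(c,padmodel(.4578,.2901,-12.25,.014))+.5)*up).astype(np.int32);cv2.polylines(v,[q[4:]],True,(0,255,255),1)
s=snapshot('side');c=cam(s);v2=cv2.resize(s['image'],None,fx=up,fy=up,interpolation=cv2.INTER_CUBIC)
q=((proj(c,padmodel(.4578,.2901,-12.25,.014))+.5)*up).astype(np.int32);cv2.polylines(v2,[q[4:]],True,(0,255,255),1)
cv2.imwrite('pics/st1.png',np.hstack([v[200*up:270*up,140*up:200*up],v2[240*up:310*up,195*up:285*up]]))
print(o['tool_pos'],o['joint_pos'],delta(o,(.4578,.2901,.12),(180,0,167.75)))
E
```

```text
clock: 10.98
tool_pos: [0.4603, -0.0446, 0.0057]
orientation: [180.0, 0.0, 170.1]
force: [-1.0, 0.9, 5.8]
opening: 0.0616
[ 0.4602555  -0.04459702  0.00574289] [ 1.89737165e+01  1.66355874e+01 -4.09679357e+01  5.33720312e-03
 -3.23782456e+01 -1.18907185e+02] (array([ 0.0601,  0.3293, -0.1142]), array([0.0001, 0.0003, 0.0405]))
```

View pics/st1.png

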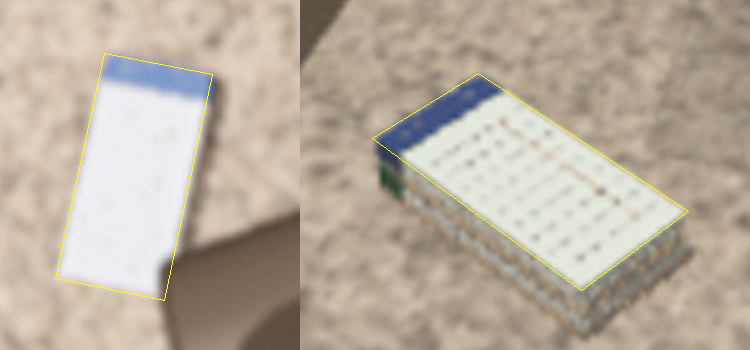

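Blue is flush on green in both views. The red pad is gripped, so I carry it over.

```bash
python3 -m pendant '[[0,0,-0.05,0,0,0,-1],[0,0,-0.1,0,0,0,-1],[0.011,0.06,-0.114,0,0,0,-1],[0.022,0.12,-0.114,0,0,0.02,-1],[0.033,0.18,-0.114,0,0,0.04,-1],[0.044,0.24,-0.114,0,0,0.0405,-1],[0.054,0.295,-0.114,0,0,0.0405,-1],[0.06,0.3293,-0.114,0,0,0.0405,-1],[0.06,0.3293,-0.114,0,0,0.0405,-1],[0.06,0.3293,-0.06,0,0,0.0405,-1],[0.06,0.3293,-0.06,0,0,0.0405,-1],[0.06,0.3293,-0.06,0,0,0.0405,-1]]'; python3 - <<'E'
from plant import ctrl,snapshot
from h import *
o=ctrl.get_obs();s=snapshot('wrist');im=s['image']
cv2.imwrite('pics/w6.png',cv2.resize(im[110:340,170:350],None,fx=2.6,fy=2.6))
print(o['joint_pos'],delta(o,(.4578,.2901,.0345),(180,0,167.75)))
E
```

```text
clock: 12.58
tool_pos: [0.4583, 0.2898, 0.0665]
orientation: [-180.0, 0.0, 167.7]
force: [-0.2, 0.3, -0.6]
opening: 0.0617
[ 5.30453106e+01  1.73981741e+01 -2.77165211e+01  4.14613008e-02
 -4.48932207e+01 -1.55333928e+02] (array([0.0005, 0.0002, 0.032 ]), array([-0.0003,  0.0004, -0.0002]))
```

View pics/w6.png

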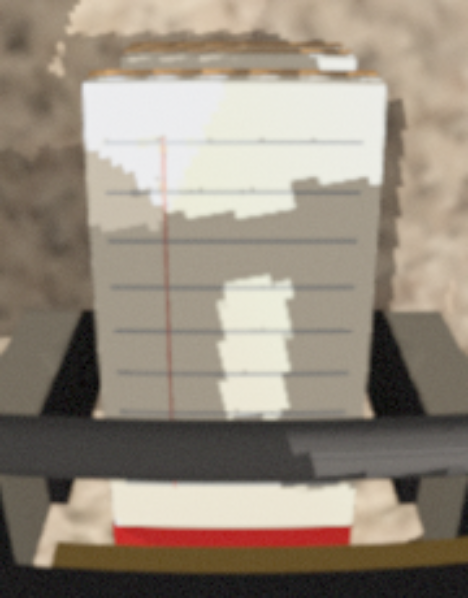

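```bash
python3 -m pendant '[[-0.0005,0,0.02,0,0,0,-1],[-0.0005,0,0.0315,0,0,0,-1],[-0.0005,0,0.0315,0,0,0,-1],[-0.0005,0,0.0325,0,0,0,-1],[-0.0005,0,0.0325,0,0,0,1],[-0.0005,0,0.0325,0,0,0,1],[-0.0005,0,0.0325,0,0,0,1],[-0.0005,0,0.0325,0,0,0,1],[-0.0005,0,0,0,0,0,1],[-0.0005,0,-0.06,0,0,0,1],[-0.0005,0,-0.12,0,0,0,1],[-0.0005,0,-0.15,0,0,0,1]]'; python3 - <<'E'
from plant import ctrl,snapshot
from h import *
o=ctrl.get_obs();print(o['joint_pos'],o['tool_pos'],o['orientation'])
E
```

```text
clock: 14.12
tool_pos: [0.4591, 0.2907, 0.2193]
orientation: [179.8, 0.1, 167.8]
force: [0.9, 0.3, -0.2]
opening: 0.0876
[ 5.30331622e+01  8.29541503e+00 -1.68381833e+01  3.94919251e-02
 -6.45916926e+01 -1.55287683e+02] [0.459144   0.29070005 0.21928376] [1.79765401e+02 1.47321539e-01 1.67762036e+02]
```

```bash
cat > kin.py <<'E'
import numpy as np
D=[([-46.69,20.546,.682,0,-70.136,-16.507],(.304,-.602,.2256)),
([39.457,7.9335,-39.7046,0,-42.380,-124.03],(.427,.1032,.074)),
([53.030,18.585,-28.517,0,-42.839,-155.29],(.4587,.2903,.0514)),
([53.1225,13.0206,-23.767,0,-53.27,-155.35],(.4572,.29,.1292)),
([18.974,16.6356,-40.968,0,-32.378,-118.907],(.4603,-.0446,.0057)),
([53.033,8.295,-16.838,0,-64.59,-155.288],(.4591,.2907,.2193))]
if __name__=='__main__':
    A=[];b=[]
    for q,p in D:
        q=np.radians(q);p=np.array(p);u=np.array([np.cos(q[0]),np.sin(q[0])]);v=np.array([u[1],-u[0]])
        rp=p[:2]@u;print('lat',p[:2]@v,'rp',rp)
        e=q[2]-q[1]
        A+= [[1,0,np.sin(q[1]),np.cos(e),-np.sin(e)],[0,1,np.cos(q[1]),np.sin(e),np.cos(e)]];b+=[rp,p[2]]
    s=np.linalg.lstsq(np.array(A),np.array(b),rcond=None);print(s[0],np.array(A)@s[0]-b,s[3])
E
python3 kin.py
```

```text
lat 0.19173258159748213 rp 0.6465745255993038
lat 0.19167714955446993 rp 0.3952709328279444
lat 0.19189311491161018 rp 0.5077960342987325
lat 0.19169281668048854 rp 0.5063454394315214
lat 0.19183822175487555 rp 0.42078895740492905
lat 0.19199875360905957 rp 0.5083461208788433
[ 0.00203215 -0.17556247  0.59797885  0.46307606 -0.00087064] [ 5.51885804e-04  6.12538290e-04  6.78958023e-04 -6.21127618e-05
 -6.05447678e-04  6.18817212e-06  7.50330831e-04 -1.68670942e-04
 -1.96316551e-04  2.17802464e-04 -1.17941043e-03 -6.05745222e-04] [4.21409475 3.44111576 0.47007868 0.39839975 0.14293866]
```

```bash
python3 - <<'E'
from plant import ctrl,snapshot
from h import *
o=ctrl.get_obs();print(delta(o,(.604,.056,.25),(180,0,-160)))
E
```

```text
(array([-0.1914, -0.1985, -0.031 ]), array([ 0.0033,  0.0037, -0.5627]))
```

```bash
python3 -m pendant '[[-0.02,-0.02,-0.03,0,0,-0.1,1],[-0.06,-0.062,-0.03,0,0,-0.2,1],[-0.1,-0.104,-0.03,0,0,-0.3,1],[-0.14,-0.146,-0.03,0,0,-0.4,1],[-0.18,-0.187,-0.03,0,0,-0.5627,1],[-0.191,-0.1985,-0.03,0,0,-0.5627,1],[-0.191,-0.1985,-0.03,0,0,-0.5627,1],[-0.191,-0.1985,-0.03,0,0,-0.5627,1]]'; python3 - <<'E'
from plant import ctrl,snapshot
from h import *
o=ctrl.get_obs();s=snapshot('wrist');c=cam(s,o);im=s['image']
for z in(.072,.15): 
    for q in proj(c,[[.604,.056,z]]): print(z,q);cv2.circle(im,tuple(q.astype(int)),2,(0,0,255),-1)
cv2.imwrite('pics/w7.png',im)
up=5;vs=[]
for n,(y0,y1,x0,x1) in(('top',(200,270,140,200)),('side',(240,310,195,285))):
    s=snapshot(n);c=cam(s);v=cv2.resize(s['image'],None,fx=up,fy=up,interpolation=cv2.INTER_CUBIC)
    q=((proj(c,padmodel(.4578,.2901,-12.25,.028))+.5)*up).astype(np.int32);cv2.polylines(v,[q[4:]],True,(0,255,255),1)
    vs.append(v[y0*up:y1*up,x0*up:x1*up])
cv2.imwrite('pics/st2.png',np.hstack(vs));print(o['joint_pos'])
E
```

```text
clock: 15.12
tool_pos: [0.6023, 0.0562, 0.2454]
orientation: [180.0, -0.0, -160.0]
force: [-0.1, 0.4, -0.3]
opening: 0.0879
0.072 [259.37485726 173.30299968]
0.15 [259.52862759 195.04773748]
[ 2.38026326e+01  1.33565282e+01 -6.91875548e+00 -1.59665535e-02
 -6.97314776e+01 -9.38313798e+01]
```

View pics/w7.png

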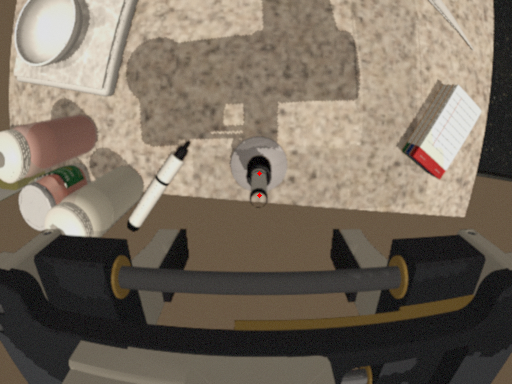

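View pics/st2.png

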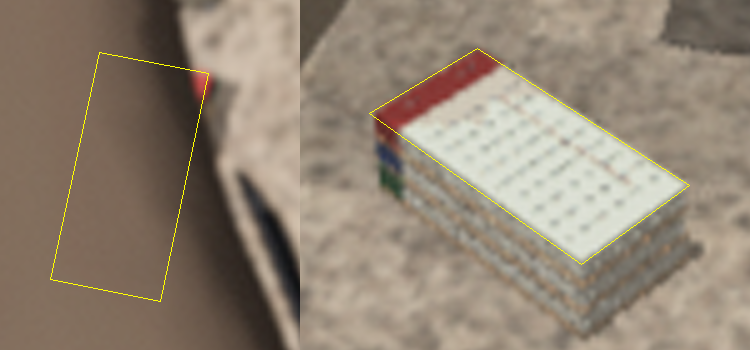

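The pile is flush in the side view. Zooming on the marker butt.

```bash
python3 - <<'E'
from plant import ctrl,snapshot
from h import *
o=ctrl.get_obs();s=snapshot('wrist');c=cam(s,o);im=s['image']
v=cv2.resize(im[130:220,215:305],None,fx=6,fy=6,interpolation=cv2.INTER_CUBIC)
for z in(.072,.15):
    th=np.linspace(0,2*np.pi,40);P=np.stack([.604+.0085*np.cos(th),.056+.0085*np.sin(th),0*th+z],1)
    q=((proj(c,P)-[215,130]+.5)*6).astype(np.int32);cv2.polylines(v,[q],True,(0,0,255),1)
cv2.imwrite('pics/w8.png',v);print(o['tool_pos'])
E
```

```text
[0.60240867 0.05655655 0.24571496]
```

View pics/w8.png

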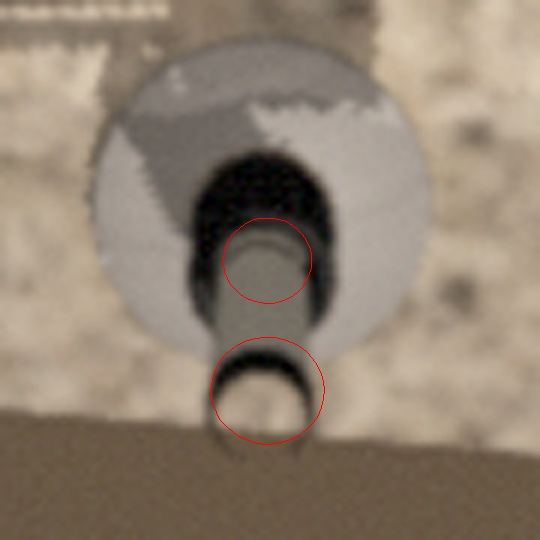

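Marker at about (.605,.056). Fingers can straddle it with about 35 mm each side.

```bash
python3 - <<'E'
from plant import ctrl
from h import *
o=ctrl.get_obs();print(delta(o,(.605,.056,.098),(180,0,-160)))
E
python3 -m pendant '[[-0.002,-0.0015,0.06,0,0,0,1],[-0.002,-0.0015,0.11,0,0,0,1],[-0.002,-0.0015,0.145,0,0,0,1],[-0.002,-0.0015,0.148,0,0,0,1],[-0.002,-0.0015,0.148,0,0,0,1]]';  python3 - <<'E'
from plant import ctrl
from h import *
o=ctrl.get_obs();print(delta(o,(.605,.056,.098),(180,0,-160)))
E
```

```text
(array([-0.0022, -0.0013,  0.1477]), array([0.0001, 0.0004, 0.0011]))
clock: 15.95
tool_pos: [0.606, 0.0553, 0.0987]
orientation: [-180.0, 0.1, -160.0]
force: [0.3, -0.1, 0.2]
opening: 0.0877
(array([0.0006, 0.001 , 0.0007]), array([-0.0004,  0.0013,  0.0006]))
```

```bash
python3 -m pendant '[[0.0005,0.0008,0,0,0,0,0],[0.0005,0.0008,0,0,0,0,-0.4],[0.0005,0.0008,0,0,0,0,-0.5],[0.0005,0.0008,0,0,0,0,-1],[0.0005,0.0008,0,0,0,0,-1],[0.0005,0.0008,0,0,0,0,-1],[0.0005,0.0008,0,0,0,0,-1],[0.0005,0.0008,0,0,0,0,-1],[0.0005,0.0008,0,0,0,0,-1]]';  python3 - <<'E'
from plant import ctrl,snapshot
from h import *
o=ctrl.get_obs();print(o['force'],o['moment'],o['tool_pos'])
v=[cv2.resize(snapshot('wrist')['image'][120:340,150:370],(400,400)),cv2.resize(snapshot('side')['image'][120:230,190:300],(400,400))]
cv2.imwrite('pics/g1.png',np.hstack(v))
E
```

```text
clock: 17.08
tool_pos: [0.6044, 0.0553, 0.0974]
orientation: [180.0, -0.0, -160.0]
force: [-0.4, -0.8, -0.3]
opening: 0.0164
[-0.36177242 -0.76114098 -0.29880171] [-0.00213721  0.00606392 -0.06149744] [0.60438207 0.05526946 0.09735402]
```

View pics/g1.png

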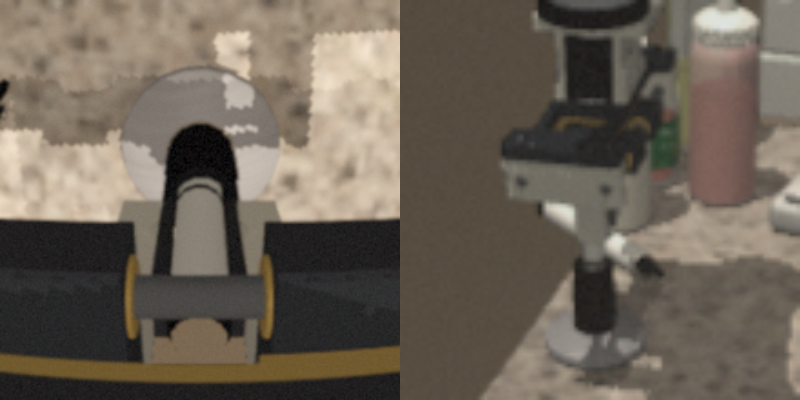

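Pen is between the fingers (opening 16.4 mm). Lifting straight up.

```bash
python3 -m pendant '[[0,0,-0.02,0,0,0,-1],[0,0,-0.05,0,0,0,-1],[0,0,-0.08,0,0,0,-1],[0,0,-0.11,0,0,0,-1],[0,0,-0.14,0,0,0,-1],[0,0,-0.16,0,0,0,-1],[0,0,-0.16,0,0,0,-1],[0,0,-0.16,0,0,0,-1]]';  python3 - <<'E'
from plant import ctrl,snapshot
from h import *
o=ctrl.get_obs();print(o['joint_pos'])
v=[cv2.resize(snapshot('wrist')['image'][120:340,150:370],(400,400)),cv2.resize(snapshot('side')['image'][90:230,170:310],(400,400))]
cv2.imwrite('pics/g2.png',np.hstack(v))
L=.0974-.020 # TCP to tip
tip=np.array([.4578,.2901,.072])
for az in(-57.6,-30,-80,-12.25-90):
    a=np.radians(az);w=np.array([np.cos(a)*np.sin(np.pi/4),np.sin(a)*np.sin(np.pi/4),np.cos(np.pi/4)])
    Rt=R.from_euler('xyz',o['orientation'],degrees=True);z=Rt.apply([0,0,1])
    ax=np.cross(z,-w);ax/=np.linalg.norm(ax);Rn=R.from_rotvec(ax*np.pi/4)*Rt
    p=tip+L*w
    print(az,p.round(4),Rn.as_euler('xyz',degrees=True).round(2),delta(o,p,Rn.as_euler('xyz',degrees=True)))
E
```

```text
clock: 18.18
tool_pos: [0.6039, 0.0552, 0.2565]
orientation: [180.0, -0.1, -160.0]
force: [0.4, -0.6, -1.5]
opening: 0.0164
[ 2.36460270e+01  1.31778225e+01 -5.69151143e+00 -2.83741591e-02
 -7.11938026e+01 -9.36638856e+01]
-57.6 [0.4871 0.2439 0.1267] [ 135.65   -8.77 -156.47] (array([0.0452, 0.2171, 0.1299]), array([-0.7672,  0.1682,  0.    ]))
-30 [0.5052 0.2627 0.1267] [ 142.51  -27.09 -150.69] (array([0.0218, 0.2287, 0.1299]), array([-0.6017,  0.5048, -0.    ]))
-80 [0.4673 0.2362 0.1267] [ 135.42    7.02 -162.93] (array([0.0665, 0.2167, 0.1299]), array([-0.7734, -0.1369,  0.    ]))
-102.25 [0.4462 0.2366 0.1267] [ 139.78   22.13 -168.25] (array([0.0862, 0.2243, 0.13  ]), array([-0.6639, -0.4196,  0.    ]))
```

View pics/g2.png

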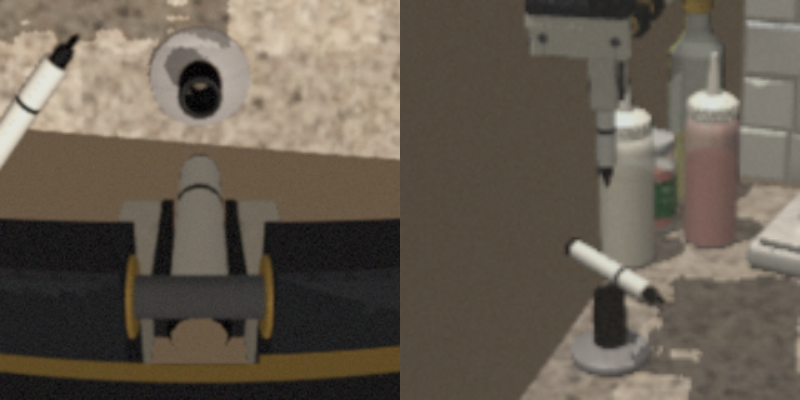

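Pen drawn clear and upright. Tilting towards the pile, staying high first.

```bash
python3 -m pendant '[[0.01,0.036,0,-0.129,-0.0228,0,-1],[0.022,0.072,0.005,-0.258,-0.0456,0,-1],[0.033,0.108,0.01,-0.387,-0.0684,0,-1],[0.044,0.144,0.02,-0.516,-0.0912,0,-1],[0.055,0.18,0.03,-0.645,-0.114,0,-1],[0.0665,0.2167,0.04,-0.7734,-0.1369,0,-1],[0.0665,0.2167,0.04,-0.7734,-0.1369,0,-1],[0.0665,0.2167,0.04,-0.7734,-0.1369,0,-1]]';  python3 - <<'E'
from plant import ctrl,snapshot
from h import *
o=ctrl.get_obs();print(o['joint_pos'])
Rt=R.from_euler('xyz',o['orientation'],degrees=True);tip=o['tool_pos']+Rt.apply([0,0,.0774]);print('tip',tip,'tilt',np.degrees(np.arccos(-Rt.apply([0,0,1])[2])))
s=snapshot('wrist');c=cam(s,o);im=s['image'];v=[]
for n in('wrist','side','top'):
    if n!='wrist': s=snapshot(n);c=cam(s)
    im=s['image'];q=proj(c,[tip]);print(n,q);cv2.circle(im,tuple(q[0].astype(int)),1,(0,0,255),-1);v.append(im)
v[2]=cv2.resize(v[2][170:290,130:290],(512,384))
cv2.imwrite('pics/f1.png',cv2.resize(v[0],(512,384)));cv2.imwrite('pics/f1s.png',cv2.resize(v[1][120:320,160:360],None,fx=3,fy=3));cv2.imwrite('pics/f1t.png',v[2])
E
```

```text
clock: 19.27
tool_pos: [0.4684, 0.2355, 0.2171]
orientation: [135.5, 7.0, -162.9]
force: [0.0, 0.4, -0.5]
opening: 0.0163
[ 11.5770925   11.57043559 -10.25699603 -47.33325168 -73.61851454
 -65.28126527]
tip [0.45900125 0.28930647 0.16221619] tilt 44.889621596092084
wrist [[259.67363157 199.68076688]]
side [[237.63436577 220.98525889]]
top [[156.88809341 233.87892772]]
```

View pics/f1.png

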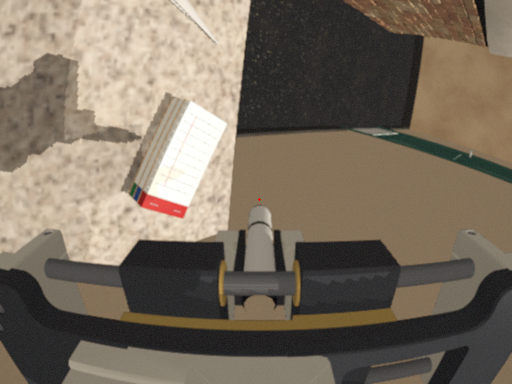

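View pics/f1s.png

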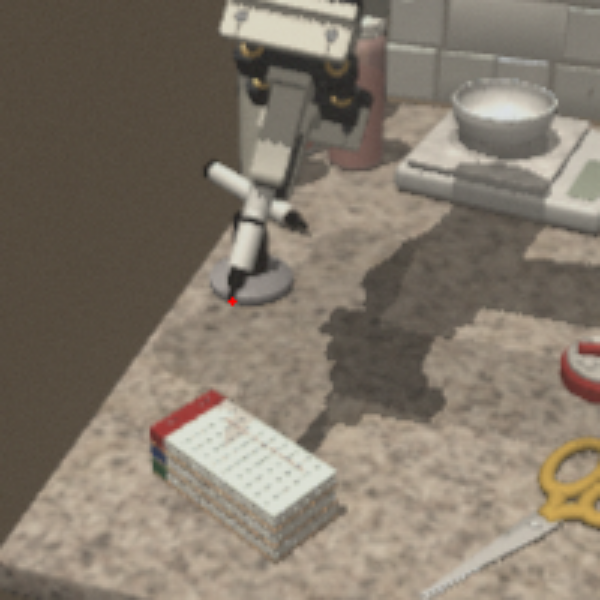

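View pics/f1t.png

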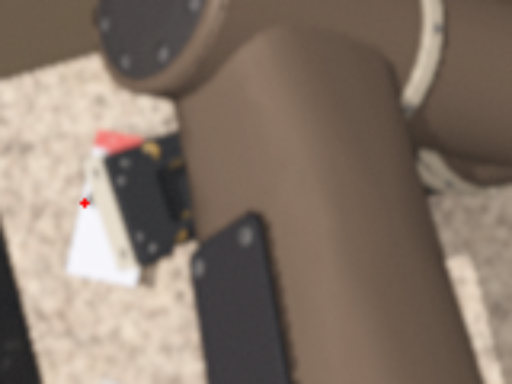

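The computed tip lies right on the seen tip in the side view (red dot at crop 233,300). Working out the straight descent.

```bash
python3 - <<'E'
from plant import ctrl
from h import *
o=ctrl.get_obs();Rt=R.from_euler('xyz',o['orientation'],degrees=True);tip=o['tool_pos']+Rt.apply([0,0,.0774])
print(tip,Rt.inv().apply(np.array([.4578,.2901,.073])-tip).round(4))
E
```

```text
[0.45902554 0.2900424  0.16310898] [ 0.0123 -0.0623  0.064 ]
```

```bash
python3 -m pendant '[[0.003,-0.015,0.016,0,0,0,-1],[0.006,-0.031,0.032,0,0,0,-1],[0.009,-0.045,0.046,0,0,0,-1],[0.011,-0.056,0.058,0,0,0,-1],[0.012,-0.061,0.063,0,0,0,-1],[0.012,-0.061,0.063,0,0,0,-1],[0.012,-0.061,0.063,0,0,0,-1],[0.012,-0.061,0.063,0,0,0,-1]]';  python3 - <<'E'
from plant import ctrl,snapshot
from h import *
o=ctrl.get_obs();print(o['joint_pos'],o['qvel'])
Rt=R.from_euler('xyz',o['orientation'],degrees=True);tip=o['tool_pos']+Rt.apply([0,0,.0774]);print('tip',tip,'tilt',np.degrees(np.arccos(-Rt.apply([0,0,1])[2])))
s=snapshot('wrist');cv2.imwrite('pics/f2.png',s['image'])
s=snapshot('side');c=cam(s);im=cv2.resize(s['image'],None,fx=4,fy=4,interpolation=cv2.INTER_CUBIC)
q=((proj(c,[tip])[0]+.5)*4).astype(int);cv2.circle(im,tuple(q),3,(0,0,255),-1)
q=((proj(c,padmodel(.4578,.2901,-12.25,.028))+.5)*4).astype(np.int32);cv2.polylines(im,[q[4:]],True,(0,255,255),1)
cv2.imwrite('pics/f2s.png',im[170*4:310*4,185*4:335*4])
cv2.imwrite('pics/f2t.png',cv2.resize(snapshot('top')['image'],None,fx=1.5,fy=1.5))
E
```

```text
clock: 20.42
tool_pos: [0.467, 0.2366, 0.1296]
orientation: [135.5, 7.2, -162.9]
force: [0.8, 0.5, -0.1]
opening: 0.0167
[ 10.85554233  18.12130969 -14.43396188 -50.17869806 -67.00281926
 -56.13684728] [-0.04784334 -0.04833808 -0.17813272 -0.12323587  0.16306542  0.07772985]
tip [0.45757225 0.2905464  0.07488196] tilt 45.00006441449711
```

View pics/f2.png

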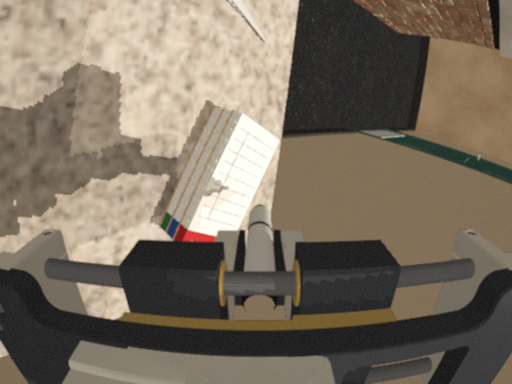

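View pics/f2s.png

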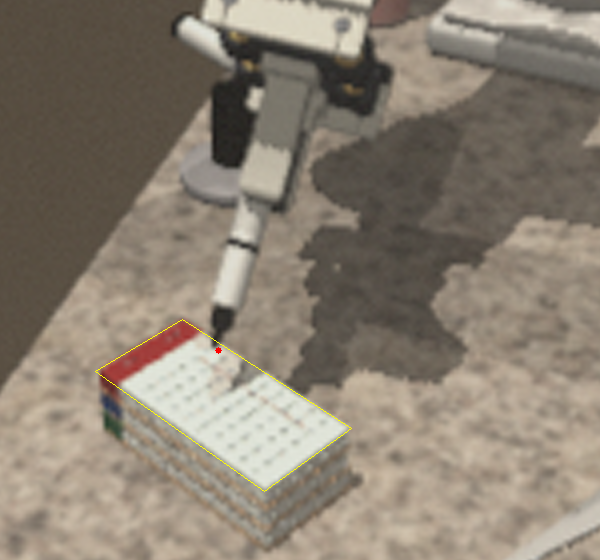

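View pics/f2t.png

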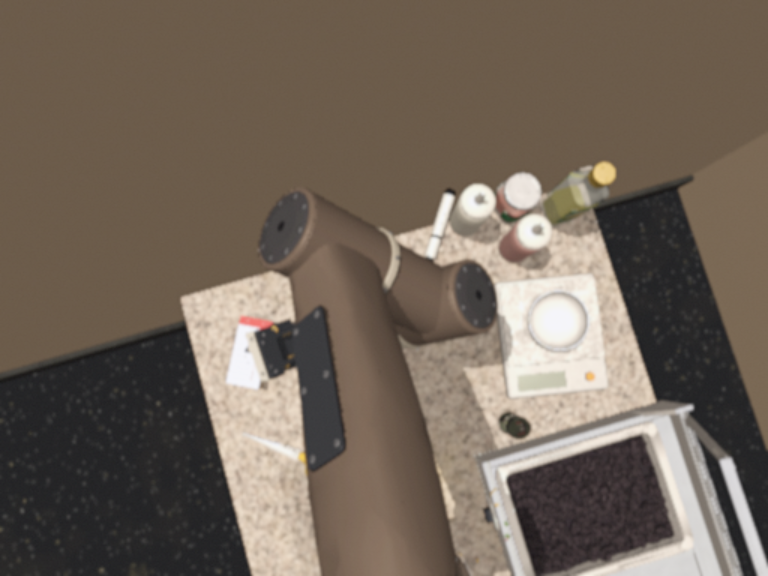

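Tip at ~(.458,.290,.074), about 32 mm above the paper with a 45° tilt. The pile is flush and the bottles have not moved. One hold for settling, then hand in.

```bash
python3 -m pendant '[[0,0,0,0,0,0,-1],[0,0,0,0,0,0,-1],[0,0,0,0,0,0,-1],[0,0,0,0,0,0,-1]]';  python3 - <<'E'
from plant import ctrl
from h import *
o=ctrl.get_obs();Rt=R.from_euler('xyz',o['orientation'],degrees=True);print('tip',o['tool_pos']+Rt.apply([0,0,.0774]),o['opening'],np.abs(o['qvel']).max())
print(ctrl.close_job())
E
```

```text
clock: 21.08
tool_pos: [0.4666, 0.2366, 0.1289]
orientation: [135.4, 7.1, -162.9]
force: [0.0, -1.0, -0.8]
opening: 0.0164
tip [0.45716309 0.29046933 0.07417645] 0.016376005692472533 0.13841231551119668
the job is handed in; nothing more can be done
None
```

I stacked the blue pad and then the red pad flush on the green one. I then drew the small marker straight up out of its stand and handed in with it held tip down over the middle of the top sheet, at 21 s of the 69 s limit.

**Last checks:**
- **Marker:** the tip was about 32 mm above the paper and within about 1 mm of the pad's measured centre, tilted 45°. It was still gripped (opening 16.4 mm) and the arm was at rest. The worked-out tip position matched the tip in the side view.
- **Pile:** the side view showed it flush, and the wrist view showed no misalignment. The arm hid most of it from the top camera, so red was checked from the side and wrist only.
- **Bottles:** they looked unmoved in the top view, though I judged this by eye and did not measure it.

**What went wrong:** the larger look-alike pen, which stood free near the stand, fell over early in the job. I can't say whether I knocked it or it fell by itself. It came to rest by the far edge, partly overhanging, and was still on the counter in my last picture.

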